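# Lock the blender jug onto its base

### The job

Someone has only dropped the jug into the blender: press it down fully home into the collar, then turn it a quarter turn clockwise (seen from above) by its handle until it stops, so that it is locked. Leave the jug locked and upright on the base, let go of it, and do not disturb the other things on the counter.

Things in the scene. Friction and masses are not known exactly. Their poses are not given: they have to be found in the camera images.
- blender: Compact bar blender base, fixed: red block 150 x 150 mm, 98 mm high, with a black round collar (outer diameter 120 mm) up to 124 mm. Origin: centre of the underside, on the collar's axis; z up. The collar is a bayonet mount with two opposite slots at its +x and -x sides; a white mark on the red deck shows the +x slot (open). The dial is on the -x face.
- collar (a point): Centre of the collar's top rim, 124 mm above the blender's origin. A stiff rubber seal inside holds the jug 12 mm proud; it yields to 5 to 8 N pressed on the lid, slides down 12 mm to a hard stop and stays down. Only then can the jug turn, clockwise from above, 90 degrees to a hard stop; slippery, it needs a few newtons at the handle and stays where it is left.
- lock_mark (a point): Green mark, 12 mm square, on the red deck at the blender's -y side, 66 mm from the axis, 98 mm up: the jug's handle stands over it when locked.
- jug: Loose blender jug, 0.6 kg: clear glass, diameter 84 mm, black foot flange (112 mm) and lid (90 mm), 156 mm high, black handle on its +x side. Origin: centre of the foot's underside, on the axis, z up. Starts with its lugs in the slots, handle over the white mark (jug x along blender x), origin 114 mm above the blender's; home: 102 mm, flange on the rim (it turns once 10 mm down); locked: handle along blender -y.
- jug_handle (a point): Point on the centre line of the upright handle bar, 104 mm out from the jug's axis and 90 mm above the jug's origin. The bar is 16 mm (radially) by 20 mm (across) and spans 48 to 133 mm above the jug's origin; 54 mm of free space between bar and glass.
- jug_top (a point): Centre of the flat grey press disc (diameter 60 mm, 6 mm high) on the lid, the highest point of the jug, 156 mm above its origin.
- glass_bowl: Bystander: heavy fixed glass bowl, diameter 170 mm, 70 mm high. Origin: centre of underside.
- tub: Bystander: loose white plastic tub 90 x 70 mm, 45 mm high. Origin: centre of underside.
- foil_box: Bystander: loose blue carton 60 x 240 mm, 50 mm high. Origin: centre of underside.
- soap: Bystander: loose blue bottle, diameter 60 mm, 150 mm high. Origin: centre of underside.
- tumbler_a: Bystander: loose clear tumbler, diameter 68 mm, 100 mm high, on the blue mat. Origin: centre of underside.
- tumbler_b: Bystander: loose green tumbler, diameter 68 mm, 100 mm high, on the blue mat. Origin: centre of underside.
- clay_bowl_a: Bystander: loose red bowl, diameter 72 mm, 75 mm high, on the blue mat. Origin: centre of underside.
- clay_bowl_b: Bystander: loose brown bowl, diameter 72 mm, 75 mm high, on the blue mat. Origin: centre of underside.
Not all that is in view belongs to the job. Leave any blue look-alike of the jug alone.

How it is judged:
By the outcome, as a careful person would: the job done as asked, in the order asked, and still so for the second after the job is handed in, with the robot touching nothing.
It also fails if it takes over 51 s, if anything falls off the work surface, if the arm or the gripper's body presses on something with over 40 N, if the wrist force passes 120 N, or if a joint passes its speed limit or range.

### The arm

A 7-joint arm with a two-finger parallel gripper is mounted at the origin on the work surface. World frame = base frame: x ahead of the robot, y to its left, z up, the work surface at z = 0. Lengths are in m, angles in rad, forces in N, time in s.
With the tool pointing down it reaches from about 0.4 to 0.875 m from the base axis. Payload 4.4 kg.
Tool frame: the origin (TCP) lies between the finger pads; the fingertips stand 19 mm ahead of it and the grasp point (between the pads) is the TCP; z points along the fingers, y is the line along which they close (so a half turn about z gives the same grasp; the last joint's range is limited). The gripper opens to 85 mm and grips with 20 to 120 N. Pads are 22 mm wide; open, the fingers measure 114 mm over their backs; the gripper's body (76 mm by 85 mm) begins 54 mm behind the grasp point. The pads swing forward as they close: fully open they stand 13 mm farther back than shut.
Start: joints at [-1.346, 0.628, 0.038, 1.517, -0.027, 0.996, -0.02], TCP at [0.186, 0.623, 0.25] pointing down, gripper open.
Joint ranges: [-3.06, 3.06], [-0.37, 2.12], [-1.25, 1.32], [0.18, 2.47], [-1.1, 4.24], [0.23, 1.98], [-2.94, 2.94]. Speed limits (rad/s): [2.57, 2.57, 3.14, 3.14, 3.14, 3.14, 3.14].

### API

Orientations are given as a unit quaternion [w, x, y, z].
In Python, from plant import arm gives the robot as it stands.
- The arm moves only by the shell command python3 -m crank 'ROWS' [FORCE]. ROWS is JSON, one flat list of numbers, 5 for each row, row after row: the opening, from 0 (shut) to 1 (fully open), then the shift along the world's x, y, z in m, then the turn about the world's z in rad. In form: [gripper, dx, dy, dz, twist, gripper, dx, dy, dz, twist, ...]. A call has 1 to 12 rows; each row shifts and turns the commanded pose from where the row before left it; what a row does not reach is not made up. A row lasts 1/12 s, in which the tool goes at most 41.7 mm and 7.16 degrees, less where a joint would pass 70% of its speed; a pose out of reach is approached as far as the arm can. A call is refused whole if a number of a shift passes 0.0417 or a number of a turn 0.125, either way. A call with a gripper value outside its range is refused whole. The fingers move at their own pace and stop on an object; FORCE is the grip in N (left out, the last holds). Time passes only in rows, so rows that do not move let the fingers close. It gives the time, the measured TCP pose, the force, the opening and the grip force at its end, in the units of the state.
- arm.get_state(): the state, without advancing time (a new reading comes with each control period).
- arm.read_camera(name): name is "scene" or "top"; returns a dict with "frame" (420x560x3 uint8, red, green, blue), "fx", "fy", "cx", "cy" (pixels), "camera_from_world" (4x4, takes a point from world to camera coordinates). Camera axes: x right, y down, z forward; pixel columns grow to the right and rows downward; lengths in m; the calibration is good to about 2 mm. A picture is of the moment at which its call begins. There is no depth.
- arm.hand_in(): hands the job in; it is judged then, once.
The state is a dict: "time_s": time; "joint_pos": joint angles; "joint_vel": joint speeds; "joint_efforts": joint torques, N m; "tool_pos": TCP position; "eef_rot": TCP orientation; "contact_force": force on the tool from outside, world axes, zero at the start; "moment": the same for the moment, N m; "grip_width": finger opening in m; "grip_force": force on a finger pad.
Only numpy, scipy, OpenCV 4.12 (cv2) and the standard library are available. Lean on these libraries where they do the work, as an engineer would, in place of code of your own. Each camera call takes 0.05 s, during which the arm holds its last target. There are 200 camera calls.

## Working session

There is one attempt and no reset: what is moved stays moved. The work goes in short steps, Python scripts to look and compute and a shell command to move; the robot and the scene stay as the last step left them, time stands still between calls to the robot, and variables do not carry over. Pictures are saved under pics/ and viewed, at most 10 in all, crops included, and the job is handed in when it is done.

```bash
mkdir -p pics; ls
cat > h.py <<'E'
import numpy as np,cv2
from plant import arm
def snap(n,f):
    c=arm.read_camera(n); cv2.imwrite('pics/'+f,cv2.cvtColor(c['frame'],cv2.COLOR_RGB2BGR)); np.save(f'{n}.npy',c['frame']); return c
def ray(c,u,v):
    T=np.array(c['camera_from_world']); R=T[:3,:3]; o=-R.T@T[:3,3]
    return o,R.T@np.array([(u-c['cx'])/c['fx'],(v-c['cy'])/c['fy'],1])
def onz(c,u,v,z):
    o,d=ray(c,u,v); return o+d*(z-o[2])/d[2]
def proj(c,p):
    q=np.array(c['camera_from_world'])@np.append(p,1); return c['fx']*q[0]/q[2]+c['cx'],c['fy']*q[1]/q[2]+c['cy']
E
python3 - <<'E'
from h import *
for n in('scene','top'):
    c=snap(n,n+'0.png'); print(n,ray(c,280,210))
s=arm.get_state(); print(s['time_s'],s['tool_pos'],s['eef_rot'])
E
```

```text
pics
scene (array([ 1.76431554, -0.11774333,  1.00284236]), array([-0.82478243,  0.14536708, -0.54656903]))
top (array([0.4467401 , 0.11690125, 1.74316969]), array([ 0.05342711, -0.0115232 , -0.99854273]))
0.1 [0.18620279 0.62221488 0.24948036] [-1.09458588e-04  1.44892836e-01  9.89446982e-01 -8.51148891e-04]
```

View pics/scene0.png

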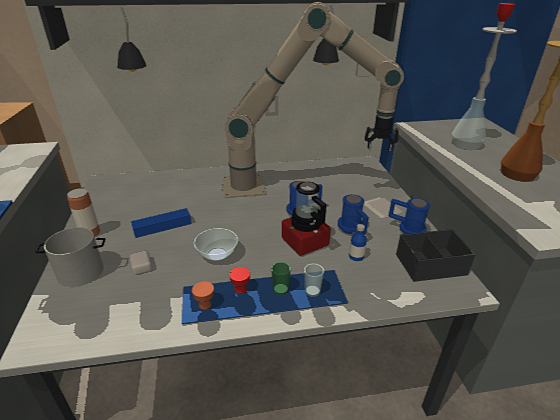

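View pics/top0.png

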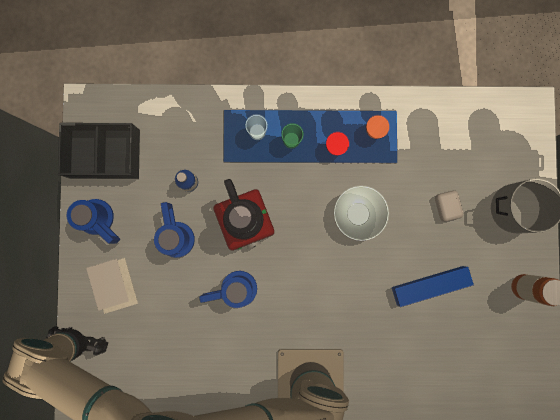

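Top view: the blender's red base is at about (244,218), the handle points up to (231,187), and the green mark is at (264,212). Blue look-alikes stand at (173,238) and (238,290). Next I'll measure this area.

Run:
```python
from h import *
from types import SimpleNamespace
c=arm.read_camera('top'); s=arm.read_camera('scene')
def crop(c,x,y,w,h,k): return cv2.resize(cv2.cvtColor(c['frame'],cv2.COLOR_RGB2BGR)[y:y+h,x:x+w],None,fx=k,fy=k,interpolation=cv2.INTER_CUBIC)
a=crop(c,195,165,100,100,4);b=crop(s,260,165,100,100,4)
cv2.imwrite('pics/crop1.png',np.hstack([a,b]))
f=c['frame'].astype(int);R,G,B=f[...,0],f[...,1],f[...,2]
reg=np.zeros(R.shape,bool);reg[175:260,205:285]=1
red=reg&(R>100)&(G<60)&(B<60); gr=reg&(G>R+40)&(G>B+30)
v,u=np.nonzero(gr);print('green',u.mean(),v.mean(),len(u),onz(c,u.mean(),v.mean(),.098))
pts=cv2.findNonZero(red.astype(np.uint8)); print(len(pts),cv2.minAreaRect(pts))
for q in cv2.boxPoints(cv2.minAreaRect(pts)): print(q,onz(c,*q,.098))
gy=reg&(abs(R-G)<15)&(abs(R-B)<15)&(R>85)
n,l,st,ce=cv2.connectedComponentsWithStats(gy.astype(np.uint8))
for i in range(1,n):
    if st[i,4]>15: print('grey',st[i],ce[i],onz(c,*ce[i],.27))
```

```text
green 263.45454545454544 211.36363636363637 11 [0.53045052 0.14789707 0.098     ]
561 ((243.744873046875, 219.1365966796875), (47.02625274658203, 46.81086730957031), 68.96248626708984)
[213.45879 205.59279] [0.54733431 0.29891568 0.098     ]
[257.1495  188.78865] [0.59883716 0.16733217 0.098     ]
[274.03094 232.6804 ] [0.46622363 0.11569687 0.098     ]
[230.34024 249.48454] [0.41534436 0.24682982 0.098     ]
```

View pics/crop1.png

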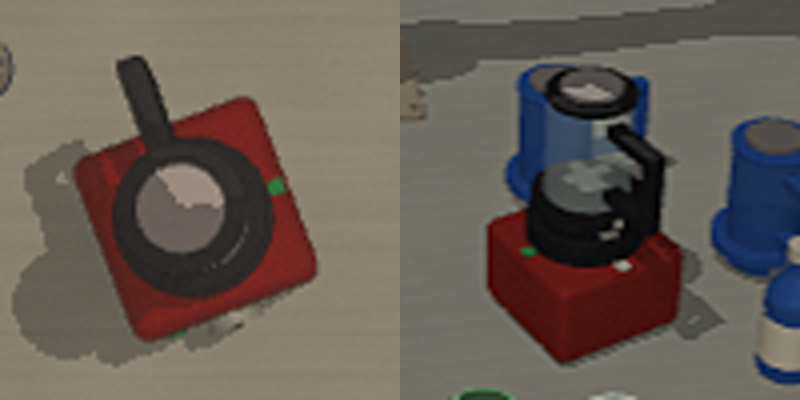

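Right now the handle sits at about yaw 21° and the green mark is clear on the -y side. The disc centre is at crop (181,208), which is pixel (240,217).

```bash
python3 - <<'E'
from h import *
c=arm.read_camera('top'); s=arm.read_camera('scene')
print('disc',onz(c,195+181/4-.4,165+208/4-.4,.27), 'scene disc',onz(s,260+192/4-.4,165+90/4-.4,.27))
print('handle end',onz(c,195+131/4,165+60/4,.247))
E
python3 -m crank '[0,0,0,0.03,0, 0,0,0,0.03,0.1, 0,0.015,-0.02,0.03,0.1, 0,0.018,-0.024,0,0.1, 0,0.018,-0.024,0,0.1, 0,0.018,-0.024,0,0.1, 0,0.018,-0.024,0,0.1, 0,0.018,-0.024,0,0.06, 0,0.018,-0.024,0,0, 0,0.018,-0.024,0,0, 0,0.018,-0.024,0,0, 0,0.018,-0.024,0,0]' 40
```

```text
disc [0.50729186 0.20835399 0.27      ] scene disc [0.52027506 0.20563778 0.27      ]
handle end [0.60902323 0.24387026 0.247     ]
time_s: 1.3
tool_pos: [0.3641, 0.3853, 0.3404]
eef_rot: [0.0, -0.183, 0.983, 0.0]
contact_force: [1.2, -0.3, 0.5]
grip_width: -0.0001
grip_force: 0.0
```

```bash
python3 -m crank '[0,0.018,-0.022,0,0, 0,0.018,-0.022,0,0, 0,0.018,-0.022,0,0, 0,0.018,-0.022,0,0, 0,0.018,-0.022,0,0, 0,0.018,-0.022,0,0, 0,0.018,-0.022,0,0, 0,0.017,-0.022,0,0, 0,0,0,-0.02,0, 0,0,0,-0.015,0, 0,0,0,0,0, 0,0,0,0,0]'
python3 - <<'E'
from h import *
c=arm.read_camera('top'); s=arm.read_camera('scene')
def crop(c,x,y,w,h,k): return cv2.resize(cv2.cvtColor(c['frame'],cv2.COLOR_RGB2BGR)[y:y+h,x:x+w],None,fx=k,fy=k,interpolation=cv2.INTER_CUBIC)
cv2.imwrite('pics/crop2.png',np.hstack([crop(c,195,165,100,100,4),crop(s,260,145,100,100,4)]))
E
```

```text
time_s: 2.3
tool_pos: [0.5059, 0.2107, 0.3049]
eef_rot: [-0.001, -0.184, 0.983, -0.0]
contact_force: [-0.2, -0.0, 0.5]
grip_width: 0.0002
grip_force: 0.0
```

View pics/crop2.png

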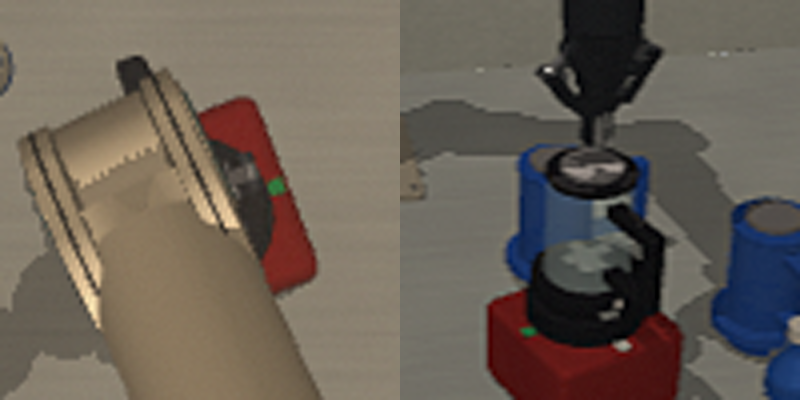

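The closed fingertips are about 16 mm above the disc, at (597,145) in the crop, and centred on it. Now I'll press gently.

```bash
python3 -m crank '[0,0.001,-0.002,-0.007,0, 0,0,0,-0.005,0, 0,0,0,-0.003,0, 0,0,0,-0.002,0, 0,0,0,-0.002,0,0,0,0,-0.002,0, 0,0,0,0,0]'
```

```text
time_s: 2.98
tool_pos: [0.5073, 0.2087, 0.2843]
eef_rot: [-0.0, -0.184, 0.983, -0.0]
contact_force: [-0.7, -0.9, 1.3]
grip_width: -0.0
grip_force: 1.0
```

```bash
for i in 1; do python3 -m crank '[0,0,0,-0.002,0, 0,0,0,-0.002,0, 0,0,0,0,0]'; done; python3 -m crank '[0,0,0,-0.002,0, 0,0,0,-0.001,0, 0,0,0,0,0]'
```

```text
time_s: 3.23
tool_pos: [0.5072, 0.2087, 0.28]
eef_rot: [-0.0, -0.184, 0.983, -0.0]
contact_force: [0.1, -0.8, 2.0]
grip_width: 0.0001
grip_force: 1.0
time_s: 3.48
tool_pos: [0.5073, 0.2087, 0.2771]
eef_rot: [-0.0, -0.184, 0.983, -0.0]
contact_force: [-0.3, 0.5, 4.2]
grip_width: 0.0003
grip_force: 1.8
```

```bash
python3 -m crank '[0,0,0,-0.002,0, 0,0,0,-0.001,0, 0,0,0,0,0]'; python3 -m crank '[0,0,0,-0.002,0, 0,0,0,-0.001,0, 0,0,0,0,0]'
```

```text
time_s: 3.73
tool_pos: [0.5076, 0.2089, 0.2769]
eef_rot: [0.001, -0.183, 0.983, 0.0]
contact_force: [-6.1, -2.0, 21.8]
grip_width: -0.0
grip_force: 10.6
time_s: 3.98
tool_pos: [0.5077, 0.2089, 0.2768]
eef_rot: [0.002, -0.183, 0.983, 0.001]
contact_force: [-11.2, -4.5, 40.3]
grip_width: 0.0005
grip_force: 20.1
```

The hard stop comes at TCP z 0.277, which means 12 mm down, so the jug is home. Next I retract and go over the handle. The tool's yaw of 111° is already tangential.

```bash
python3 -m crank '[0,0,0,0.004,0, 0,0,0,0.02,0, 0,0,0,0.02,0, 0.65,0.024,0.009,0.005,0, 0.65,0.024,0.009,0,0, 0.65,0.024,0.009,0,0, 0.65,0.025,0.010,0,0, 0.65,0,0,0,0, 0.65,0,0,0,0, 0.65,0,0,0,0]'
python3 - <<'E'
from h import *
c=arm.read_camera('top'); s=arm.read_camera('scene')
def crop(c,x,y,w,h,k): return cv2.resize(cv2.cvtColor(c['frame'],cv2.COLOR_RGB2BGR)[y:y+h,x:x+w],None,fx=k,fy=k,interpolation=cv2.INTER_CUBIC)
cv2.imwrite('pics/crop3.png',np.hstack([crop(c,195,165,100,100,4),crop(s,260,145,100,100,4)]))
a=np.radians(21.3-6*np.arange(17)); p=np.c_[.507+.104*np.cos(a),.208+.104*np.sin(a)]
print(np.diff(np.round(p,4),axis=0).round(4).tolist())
E
```

```text
time_s: 4.82
tool_pos: [0.6035, 0.2454, 0.3192]
eef_rot: [-0.001, -0.184, 0.983, -0.0]
contact_force: [-0.2, 0.2, 0.9]
grip_width: 0.0556
grip_force: 0.0
[[0.0034, -0.0104], [0.0023, -0.0106], [0.0012, -0.0108], [0.0001, -0.0109], [-0.0011, -0.0108], [-0.0022, -0.0107], [-0.0033, -0.0104], [-0.0044, -0.0099], [-0.0054, -0.0095], [-0.0063, -0.0088], [-0.0073, -0.0082], [-0.008, -0.0073], [-0.0088, -0.0064], [-0.0094, -0.0055], [-0.0099, -0.0045], [-0.0104, -0.0034]]
```

View pics/crop3.png

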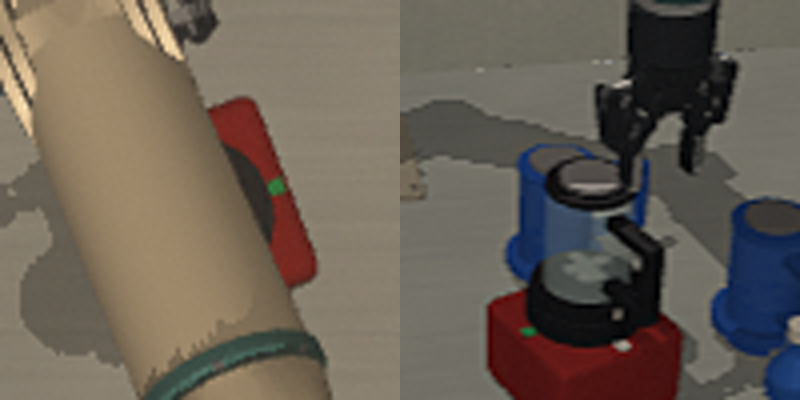

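The jug is now lower, flush with the collar. The fingers at (625,180) and (690,165) straddle the handle bar, which is below at (645,250). I'll go down 0.11 m and narrow the opening.

```bash
python3 -m crank '[0.65,0,0,-0.02,0, 0.65,0,0,-0.02,0, 0.65,0,0,-0.02,0, 0.65,0,0,-0.02,0, 0.65,0,0,-0.02,0, 0.65,0,0,-0.01,0, 0.35,0,0,0,0, 0.35,0,0,0,0, 0.35,0,0,0,0]' 20
```

```text
time_s: 5.67
tool_pos: [0.605, 0.246, 0.2118]
eef_rot: [0.001, -0.184, 0.983, 0.0]
contact_force: [0.3, 0.7, -0.3]
grip_width: 0.0298
grip_force: 0.0
```

No contact, and the bar is caged at 30 mm. Now I turn clockwise along the arc.

```bash
python3 -m crank '[0.35,0.0034,-0.0104,0,-0.1047, 0.35,0.0023,-0.0106,0,-0.1047, 0.35,0.0012,-0.0108,0,-0.1047, 0.35,0.0001,-0.0109,0,-0.1047, 0.35,-0.0011,-0.0108,0,-0.1047]' && python3 -c "
from h import *
s=arm.get_state();print(s['joint_pos'])"
```

```text
time_s: 6.08
tool_pos: [0.6114, 0.1922, 0.2121]
eef_rot: [0.002, 0.08, 0.997, 0.001]
contact_force: [0.3, 0.2, -0.1]
grip_width: 0.0303
grip_force: 0.2
[-0.42601966  0.65668899  0.13047428  1.5907017  -0.10234006  0.89736585
  1.15262318]
```

```bash
python3 -m crank '[0.35,-0.0022,-0.0107,0,-0.1047, 0.35,-0.0033,-0.0104,0,-0.1047, 0.35,-0.0044,-0.0099,0,-0.1047, 0.35,-0.0054,-0.0095,0,-0.1047, 0.35,-0.0063,-0.0088,0,-0.1047]' && python3 -m crank '[0.35,-0.0073,-0.0082,0,-0.1047, 0.35,-0.008,-0.0073,0,-0.1047, 0.35,-0.0088,-0.0064,0,-0.1047, 0.35,-0.0094,-0.0055,0,-0.1047, 0.35,0,0,0,0]'
python3 - <<'E'
from h import *
c=arm.read_camera('top'); s=arm.read_camera('scene')
def crop(c,x,y,w,h,k): return cv2.resize(cv2.cvtColor(c['frame'],cv2.COLOR_RGB2BGR)[y:y+h,x:x+w],None,fx=k,fy=k,interpolation=cv2.INTER_CUBIC)
cv2.imwrite('pics/crop4.png',np.hstack([crop(c,195,165,100,100,4),crop(s,260,145,100,100,4)]))
E
```

```text
time_s: 6.5
tool_pos: [0.5897, 0.1428, 0.2121]
eef_rot: [0.001, 0.335, 0.942, 0.001]
contact_force: [0.4, 0.6, 0.7]
grip_width: 0.0298
grip_force: 0.2
time_s: 6.92
tool_pos: [0.5543, 0.1146, 0.2118]
eef_rot: [0.0, 0.523, 0.852, 0.0]
contact_force: [-0.8, -0.3, -0.3]
grip_width: 0.0298
grip_force: 0.0
```

View pics/crop4.png

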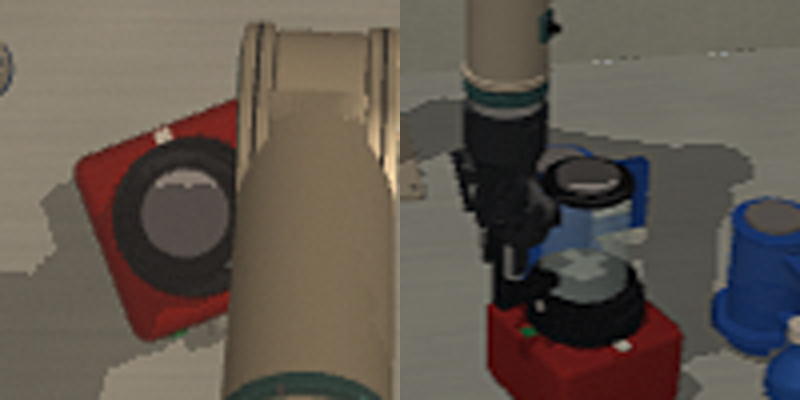

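The handle has turned with the fingers (at (510,290) in the crop) and is almost at the green mark. I'll creep on to the stop.

```bash
python3 -m crank '[0.35,-0.0099,-0.0045,0,-0.1047, 0.35,-0.0050,-0.0020,0,-0.05, 0.35,0,0,0,0]'; python3 -m crank '[0.35,-0.002,-0.0007,0,-0.02, 0.35,0,0,0,0]';python3 -m crank '[0.35,-0.002,-0.0007,0,-0.02, 0.35,0,0,0,0]'
```

```text
time_s: 7.27
tool_pos: [0.5406, 0.1093, 0.2109]
eef_rot: [0.0, 0.585, 0.811, 0.001]
contact_force: [-0.1, -0.7, -0.1]
grip_width: 0.0298
grip_force: 0.0
time_s: 7.43
tool_pos: [0.5396, 0.1092, 0.2108]
eef_rot: [0.001, 0.593, 0.805, 0.001]
contact_force: [2.7, 0.5, 0.8]
grip_width: 0.0302
grip_force: 0.9
time_s: 7.6
tool_pos: [0.5387, 0.1089, 0.2111]
eef_rot: [0.002, 0.601, 0.799, 0.002]
contact_force: [4.8, 2.3, 0.1]
grip_width: 0.0296
grip_force: 2.6
```

```bash
python3 -m crank '[0.35,-0.003,-0.001,0,0, 0.35,0,0,0,0]';python3 -m crank '[0.35,-0.003,-0.001,0,0, 0.35,0,0,0,0]'
```

```text
time_s: 7.77
tool_pos: [0.5372, 0.108, 0.2117]
eef_rot: [0.003, 0.601, 0.799, 0.003]
contact_force: [6.4, 2.8, 0.7]
grip_width: 0.0297
grip_force: 3.7
time_s: 7.93
tool_pos: [0.5362, 0.1078, 0.2123]
eef_rot: [0.004, 0.601, 0.799, 0.005]
contact_force: [9.5, 3.0, 0.8]
grip_width: 0.0298
grip_force: 5.4
```

The force climbs steadily, so it's at the hard stop. Back off, open, lift and look.

```bash
python3 -m crank '[0.35,0.005,0.002,0,0, 0.35,0.005,0.002,0,0, 0.6,0,0,0,0, 0.6,0,0,0,0, 0.6,0,0,0,0]'; python3 -m crank '[0.6,0,0,0.01,0, 0.6,0,0,0.02,0, 0.6,0,0,0.025,0, 0.6,0,0,0.025,0, 0.6,0,0,0.025,0, 0.6,0,0,0.025,0, 0.6,-0.01,-0.025,0,0, 0.6,-0.01,-0.03,0,0, 0.6,-0.01,-0.03,0,0, 0.6,-0.01,-0.03,0,0, 0.6,-0.01,-0.03,0,0, 0.6,-0.01,-0.03,0,0]';  python3 -m crank '[0.6,-0.01,-0.03,0,0, 0.6,-0.01,-0.03,0,0, 0.6,0,0,0,0]'
python3 - <<'E'
from h import *
c=arm.read_camera('top'); s=arm.read_camera('scene')
def crop(c,x,y,w,h,k): return cv2.resize(cv2.cvtColor(c['frame'],cv2.COLOR_RGB2BGR)[y:y+h,x:x+w],None,fx=k,fy=k,interpolation=cv2.INTER_CUBIC)
cv2.imwrite('pics/crop5.png',np.hstack([crop(c,195,165,100,100,4),crop(s,260,165,100,100,4)]))
cv2.imwrite('pics/top5.png',cv2.cvtColor(c['frame'],cv2.COLOR_RGB2BGR))
E
```

```text
time_s: 8.35
tool_pos: [0.5392, 0.1091, 0.2097]
eef_rot: [-0.001, 0.602, 0.799, -0.001]
contact_force: [0.3, 1.6, 0.2]
grip_width: 0.0511
grip_force: 0.0
time_s: 9.35
tool_pos: [0.479, -0.0669, 0.341]
eef_rot: [-0.0, 0.602, 0.799, 0.0]
contact_force: [-0.5, -0.4, -0.8]
grip_width: 0.0514
grip_force: 0.0
time_s: 9.6
tool_pos: [0.457, -0.1323, 0.3416]
eef_rot: [0.001, 0.606, 0.796, -0.001]
contact_force: [-0.6, -0.0, 0.3]
grip_width: 0.0514
grip_force: 0.0
```

View pics/crop5.png

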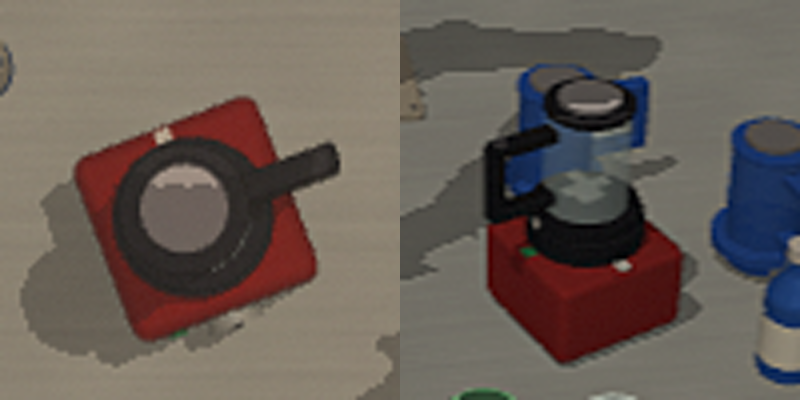

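View pics/top5.png

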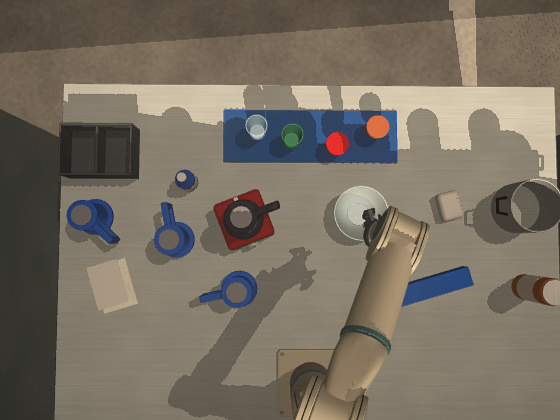

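The handle lies over the green mark and parallel to the base's edge, the jug is seated and upright, and the other objects haven't moved.

```bash
python3 -c "
from plant import arm
print(arm.hand_in())"
```

```text
the job is handed in; nothing more can be done
None
```

The jug is pressed fully home and turned a quarter turn clockwise to its stop over the green mark; I let go, left the other items untouched, and handed the job in at about 9.7 s.

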